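# Latch the programming fixture, power it and start the run

## Robot

A 6-joint arm with a two-finger parallel gripper is mounted at the origin on a cart in front of the work surface, level with it; the furniture and walls round the work are solid. World frame = base frame: x ahead of the robot, y to its left, z up, the work surface at z = 0. Lengths are in m, angles in rad, forces in N, time in s.
With the tool pointing down it reaches from about 0.375 to 0.975 m from the base axis. Payload 3.8 kg.
Tool frame: the origin (TCP) lies at the very end of the fingers, on their centre line; the grasp point (between the pads) lies 19 mm behind it; z points along the fingers, y is the line along which they close (so a half turn about z gives the same grasp; the last joint's range is limited). The gripper opens to 85 mm and grips with 20 to 120 N. Pads are 22 mm wide; open, the fingers measure 114 mm over their backs; the gripper's body (76 mm by 85 mm) begins 54 mm behind the grasp point. The pads swing forward as they close: fully open they stand 13 mm farther back than shut.
Start: joints at [1.149, 0.264, 1.604, -0, 1.274, -0.037], TCP at [0.253, 0.626, 0.231] pointing down, gripper open.
Joint ranges: [-2.63, 2.63], [-0.94, 2.18], [0.31, 2.57], [-1.31, 4.45], [0, 2.66], [-2.55, 2.55]. Speed limits (rad/s): [2.57, 2.57, 3.14, 3.14, 3.14, 3.14].

## Interface

Orientations are given as a unit quaternion [w, x, y, z].
In Python, from station import monitor, optics, order gives the robot as it stands.
- The arm moves only by the tool move_arm, never from a script. Its argument "series" is a list that holds one entry, the list of rows, each a list of 5 numbers: the gripper's target within -1 to 1 (fully open at 1, half-way at 0, shut at -1), then the shift along the tool's x, y, z in cm, then the turn about the tool's z in rad. A call has 1 to 12 rows; each row is the pose to reach, as a shift and turn from the pose commanded when the call began, along the tool's axes at that moment; what a row does not reach only later rows make up. A row lasts 1/12 s, in which the tool goes at most 41.7 mm and 7.16 degrees, less where a joint would pass 70% of its speed; a pose out of reach is approached as far as the arm can. A call with a gripper value outside its range is refused whole. The fingers move at their own pace and stop on an object; "force" is the grip in N (left out, the last holds). Time passes only in rows, so rows that repeat a pose let the fingers close. It gives the time, the measured TCP pose, the force, the opening and the grip force at its end, in the units of the state.
- monitor.sense(): the state, without advancing time (a new reading comes with each control period).
- optics.get_image(name): name is "side" or "top" or "wrist"; returns a dict with "image" (480x640x3 uint8, red, green, blue), "fovy" (degrees; the focal length in pixels is half the picture's height over the tangent of half this angle, whatever the lens; pixels are square), "cx", "cy" (the principal point, pixels), "pose" (4x4, takes a point from camera to world coordinates); the wrist camera has in their place "tool_from_camera" (4x4, takes a point from camera to tool coordinates, whose origin is the TCP and whose axes are the flange's). Camera axes: x right, y down, z forward; pixel columns grow to the right and rows downward; lengths in m; the calibration is good to about 2 mm. A picture is of the moment at which its call begins: read the wrist's pose just before it. There is no depth.
- order.sign_off(): hands the job in; it is judged then, once.
The state is a dict: "time_s": time; "joints": joint angles; "joint_vel": joint speeds; "effort": joint torques, N m; "position": TCP position; "ee_rot": TCP orientation; "wrist_force": force on the tool from outside, world axes, zero at the start; "moment": the same for the moment, N m; "finger_gap": finger opening in m; "gripper_force": force on a finger pad.
Only numpy, scipy, OpenCV 4.12 (cv2) and the standard library are available. Lean on these libraries where they do the work, as an engineer would, in place of code of your own. Each camera call takes 0.05 s, during which the arm holds its last target. There are 200 camera calls.

## Task

A flight-controller board lies in the open pogo-pin programming fixture. Push the fixture's hinged lid down until the spring catch snaps over its edge and holds it shut, then switch the power box on by pressing the raised far half of its rocker, and then press the large round start key fully in and let it come back up; keep this order, so that the pins are never live under an open lid. Nothing needs gripping: leave the small round reset key alone, and do not lift or shift the board or the tools and parts lying about.

Things in the scene. Friction and masses are not known exactly. Their poses are not given: they have to be found in the camera images.
- fixture: Low programming fixture screwed to the bench, black and grey with an aluminium lid, 84 (x) x 132 (y) mm, top deck 38 mm high; origin at the centre of its underside. Its x axis points away from the robot and its y axis to the left (within 15 degrees). A lid is hinged on its +y side; the spring catch stands at the middle of its -y side.
- lid_hinge (a point): Middle of the lid's hinge line, in the fixture frame at [0, 52, 54] mm; the hinge line runs along the fixture's x axis.
- lid (a joint): Opening angle of the lid, rad: 0 = shut and level (and then held by the catch), growing as its free (-y) edge rises; it starts half open and a stiff hinge (0.07 N m) holds it wherever it is left. Below about 0.05 rad the lid meets the board on its sprung pin block, which pushes an unlatched lid up again a little.
- lid_pad (a point): Centre of the top face of the lid's black rubber press pad (46 x 26 mm), which moves with the lid: 85 mm from the hinge line, 60 mm high when the lid is shut. Aluminium lid plate 62 mm wide and 6 mm thick with a clear window over the board; its free edge lies 105 mm from the hinge line and bears a steel striker roller that the catch snaps over. Shutting the lid takes about 6 N on the pad in the last 12 mm.
- catch (a joint): Angle of the spring catch, rad: 0 = upright at rest, growing as it is pushed outwards; the lid pushes it out to about 0.15 on its way down and it springs back to about 0 over the striker roller.
- catch_nose (a point): Top of the catch's steel nose, 24 mm wide, in the fixture frame at [0, -57, 55] mm; the catch reaches up to 68 mm.
- fc_board_centre (a point): Centre of the loose flight-controller board, 38 x 38 mm, 43 mm above the bench, lying between the four white locating rails under the lid; it sinks about 2 mm as the lid is shut and otherwise stays where it is.
- power_box: Grey box screwed to the bench, 84 (x) x 140 (y) mm, flat grey top panel 44 mm high; origin at the centre of its underside, its x axis away from the robot and y to the left (within 15 degrees). On the panel, 8 mm beyond the middle, stand in a row from left to right the rocker (y = +40 mm), the large start key (y = -6 mm) and the small reset key (y = -46 mm).
- rocker (a joint): Angle of the black rocker (46 mm long along the box's x, 24 mm wide, pivot in the middle), rad: 0 = off, with its near half level and its far half raised; 0.44 = on, the far half pressed level. It snaps over past the middle (0.22) and takes about 7 N at the far end.
- rocker_on_end (a point): Point to press on the raised far half of the rocker, 18 mm beyond the pivot along the box's x axis, 57 mm above the bench when off; it goes down 7 mm to 50 mm when on.
- start_key (a joint): Travel of the large round start key (28 mm across), m: 0 = up, 0.005 = fully in (5 N). It springs back.
- start_key_top (a point): Centre of the top of the large start key, 52 mm above the bench when up.
- reset_key (a joint): Travel of the small round reset key (13 mm across, top 50 mm above the bench), m: 0 = up, 0.003 = fully in; to be left unpressed.
- tweezers: Loose steel tweezers, 120 mm long, lying on the bench just behind the fixture and the box; origin at the centre of the underside.
- spare_board: Loose small spare board, 22 x 31 mm, lying between the fixture and the box; origin at the centre of the underside.
- spare_motor: Loose white brushless motor, 29 mm across and 33 mm high, lying behind the work.
- driver_big: Loose orange-handled screwdriver, 198 mm long, lying at the front edge of the bench to the right of the work.
- etape_roll: Loose roll of black tape, 62 mm across, lying to the left of the work.

How it is judged:
By the outcome, as a careful person would: the job done as asked, in the order asked, and still so for the second after the job is handed in, with the robot touching nothing.
It also fails if it takes over 46 s, if anything falls off the work surface, if the arm or the gripper's body presses on something with over 40 N, if the wrist force passes 120 N, or if a joint passes its speed limit or range.

## Working session

There is one attempt and no reset: what is moved stays moved. The work goes in short steps, Python scripts to look and compute and a tool call to move; the robot and the scene stay as the last step left them, time stands still between calls to the robot, and variables do not carry over. Pictures are saved under pics/ and viewed, at most 10 in all, crops included, and the job is handed in when it is done.

Besides the shell and the picture viewer there is one more tool, called after ">>>" by a JSON object that holds its "name" and its "arguments". move_arm: Moves the arm, as the interface text tells. Its arguments: {"type":"object","properties":{"series":{"type":"array"},"force":{"type":"number"}},"required":["series"]}

```bash
mkdir -p pics; cat > h.py <<'E'
import numpy as np, cv2
from station import monitor, optics, order
def K(d): 
    f=240/np.tan(np.radians(d['fovy'])/2); return f,d['cx'],d['cy']
def ray(d,u,v,z,T=None):
    T=np.array(d['pose']) if T is None else T
    f,cx,cy=K(d); r=T[:3,:3]@np.array([(u-cx)/f,(v-cy)/f,1]); o=T[:3,3]
    return o+r*(z-o[2])/r[2]
def proj(d,p,T=None):
    T=np.array(d['pose']) if T is None else T
    f,cx,cy=K(d); q=T[:3,:3].T@(np.array(p)-T[:3,3]); return f*q[0]/q[2]+cx,f*q[1]/q[2]+cy
def q2R(q):
    from scipy.spatial.transform import Rotation as R
    return R.from_quat([q[1],q[2],q[3],q[0]]).as_matrix()
E
python3 - <<'E'
from h import *
s=monitor.sense();print(s)
for n in ('top','side'):
    d=optics.get_image(n);cv2.imwrite(f'pics/{n}0.png',d['image'][:,:,::-1]);print(n,d['fovy'],d['cx'],d['cy'],np.round(d['pose'],3))
E
```

```text
{'time_s': 0.0, 'joints': array([ 1.14914164e+00,  2.64739393e-01,  1.60539527e+00,  1.18284614e-05,
        1.27369998e+00, -3.69050806e-02]), 'joint_vel': array([ 0.00203188, -0.0008844 , -0.00063555, -0.00013331, -0.00110748,
        0.00116612]), 'effort': array([-5.43666611e-04, -5.15119743e+01, -3.67313004e+01,  7.89721116e-05,
        1.32497092e-02, -1.71491740e-05]), 'position': array([0.25304336, 0.62497495, 0.22995982]), 'ee_rot': array([-2.60279801e-04,  1.91192011e-01,  9.81552015e-01, -1.09036957e-03]), 'wrist_force': array([ 0.77582388, -0.32194668,  0.49878632]), 'moment': array([ 0.01093239, -0.04767131, -0.00442353]), 'gripper_force': 0.0, 'finger_gap': 0.08530417280772976}
top 50.96423152141635 319.868952848909 236.9684405702436 [[ 0.025 -0.993  0.116  0.333]
 [-1.    -0.026 -0.01   0.15 ]
 [ 0.013 -0.116 -0.993  1.292]
 [ 0.     0.     0.     1.   ]]
side 48.18830844287918 311.75086213869054 237.6747681324177 [[ 0.984 -0.087  0.158  0.307]
 [-0.18  -0.507  0.843 -0.858]
 [ 0.006 -0.858 -0.514  0.68 ]
 [ 0.     0.     0.     1.   ]]
```

View pics/top0.png

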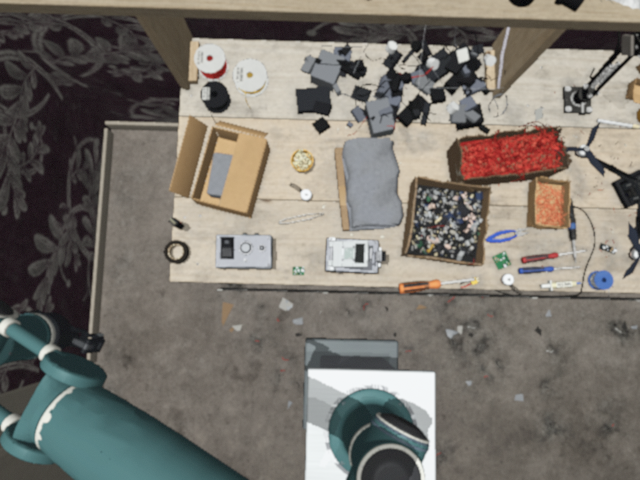

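View pics/side0.png

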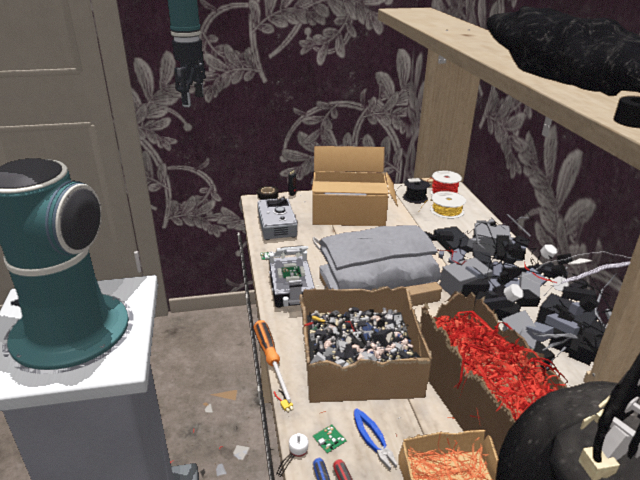

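The top view shows the power box at about (244,251), with its rocker at (227,247), and the fixture at about (354,255) with its catch on the right at (384,256). I'll take an enlarged crop.

```bash
python3 - <<'E'
from h import *
d=optics.get_image('top');im=d['image'][:,:,::-1]
c=im[205:305,205:405];cv2.imwrite('pics/topc.png',cv2.resize(c,(800,400),interpolation=cv2.INTER_CUBIC))
for n,u,v,z in (('box',244,251,.044),('fix',354,255,.04),('catch',384,256,.06),('rock',227,247,.05)):print(n,ray(d,u,v,z))
w=optics.get_image('wrist');print(w['fovy'],w['cx'],w['cy'],np.round(w['tool_from_camera'],3))
E
```

```text
box [0.4387705  0.32470166 0.044     ]
fix [0.43618651 0.05109272 0.04      ]
catch [ 0.43396686 -0.02108346  0.06      ]
rock [0.44708533 0.3661853  0.05      ]
68.64396581842044 323.7196637268906 239.18993078138007 [[-0.001 -0.962 -0.272  0.07 ]
 [ 1.    -0.001  0.002 -0.001]
 [-0.002 -0.272  0.962 -0.143]
 [ 0.     0.     0.     1.   ]]
```

View pics/topc.png

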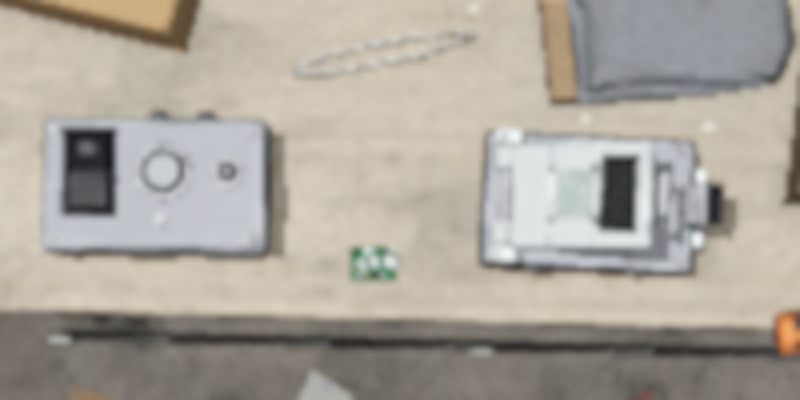

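The crop shows the box rocker at about full-image (227,247.5), the start key at (245.5,248), the reset key at (262,248) and the lid pad at (360,253). I'll move to a spot above the fixture for a close look.

>>> {"name": "move_arm", "arguments": {"series": [[[-1, -35.2, -47.8, 0, -0.384], [-1, -35.2, -47.8, 0, -0.384], [-1, -35.2, -47.8, 0, -0.384], [-1, -35.2, -47.8, 0, -0.384], [-1, -35.2, -47.8, 0, -0.384], [-1, -35.2, -47.8, 0, -0.384], [-1, -35.2, -47.8, 0, -0.384], [-1, -35.2, -47.8, 0, -0.384], [-1, -35.2, -47.8, 0, -0.384], [-1, -35.2, -47.8, 0, -0.384], [-1, -35.2, -47.8, 0, -0.384], [-1, -35.2, -47.8, 0, -0.384]]]}}

```text
time_s: 1.2
position: [0.3769, 0.1393, 0.2314]
ee_rot: [0.0, 0.0, 1.0, 0.0]
wrist_force: [0.7, 0.1, 0.4]
finger_gap: -0.0004
gripper_force: 0.0
```

>>> {"name": "move_arm", "arguments": {"series": [[[-1, -2.3, -8.9, 0, 0], [-1, -2.3, -8.9, 0, 0], [-1, -2.3, -8.9, 0, 0], [-1, -2.3, -8.9, 0, 0], [-1, -2.3, -8.9, 0, 0]]]}}

```text
time_s: 1.62
position: [0.3998, 0.0521, 0.2312]
ee_rot: [-0.0, 0.002, 1.0, 0.0]
wrist_force: [0.0, -0.0, -0.1]
finger_gap: 0.0001
gripper_force: 0.0
```

```bash
cat >> h.py <<'E'
def wrist(name=None):
    s=monitor.sense(); d=optics.get_image('wrist')
    T=np.eye(4);T[:3,:3]=q2R(s['ee_rot']);T[:3,3]=s['position'];T=T@np.array(d['tool_from_camera'])
    if name: cv2.imwrite(f'pics/{name}.png',d['image'][:,:,::-1])
    return s,d,T
E
python3 - <<'E'
from h import *
s,d,T=wrist('w1');print(s['position'],s['ee_rot'],s['time_s'])
np.save('w1T.npy',T)
E
```

```text
[0.39982987 0.05205585 0.23117435] [-2.04238538e-04  1.58702466e-03  9.99998640e-01  4.00549939e-04] 1.6167
```

View pics/w1.png

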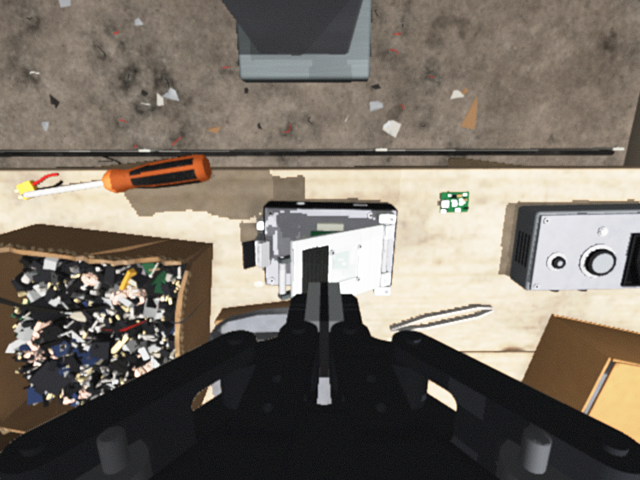

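The wrist view (image right = +y, image down = +x) shows the fixture at about (265–397, 203–300), the pad at (315,262) and the box on the right. I'll enlarge it to get the details.

```bash
python3 - <<'E'
import cv2
im=cv2.imread('pics/w1.png')
a=cv2.resize(im[190:310,235:405],(800,565),interpolation=cv2.INTER_CUBIC);cv2.imwrite('pics/w1c.png',a)
E
```

```text
(no output)
```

View pics/w1c.png

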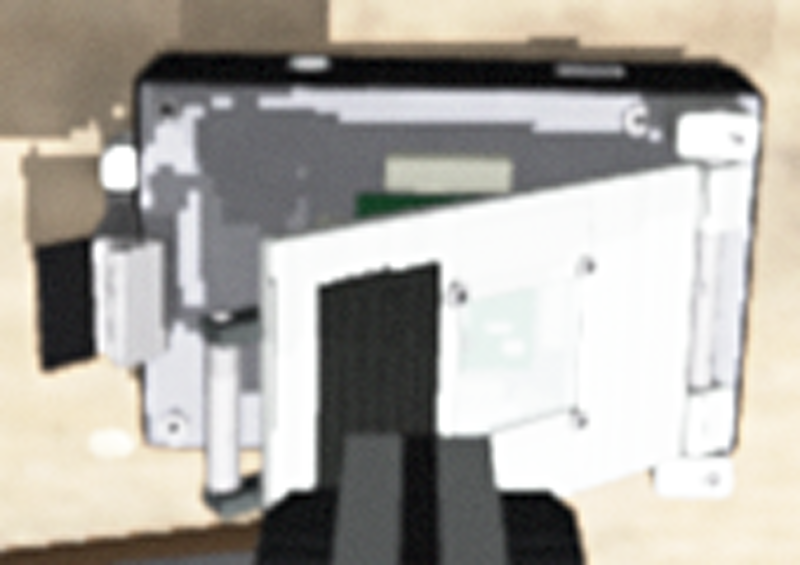

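The crop shows the deck corners at (140,85), (762,95), (145,445) and (738,455). The pad's left and near-right corners are at (318,287) and (440,263). The catch nose is at about (130,300).

```bash
python3 - <<'E'
from h import *
d=optics.get_image('wrist');T=np.load('w1T.npy')
c=lambda x,y,z:ray(d,235+x/4.706,190+y/4.706,z,T)
P=[c(140,85,.038),c(762,95,.038),c(738,455,.038),c(145,445,.038)]
for p in P:print('deck',p.round(4))
C=np.mean(P,0);print('centre',C.round(4),[np.linalg.norm(P[i]-P[(i+1)%4]).round(4) for i in range(4)])
ey=(P[1]+P[2]-P[0]-P[3]);yaw=np.arctan2(-ey[0],ey[1])
ex=(P[3]+P[2]-P[0]-P[1]);print('yaw',yaw,np.arctan2(ex[1],ex[0]))
print('catch top front edge',c(130,240,.065),c(140,365,.065))
print('hinge pin',c(705,165,.054),c(700,390,.054))
# lid angle from pad near edge corners / lid near free corner
for yw in (yaw,):
  R=np.array([[np.cos(yw),-np.sin(yw),0],[np.sin(yw),np.cos(yw),0],[0,0,1]])
  for a in np.arange(.2,1.1,.1):
    f=lambda x,r,h:proj(d,C*[1,1,0]+R@np.array([x,.052-r*np.cos(a)-h*np.sin(a)*-1*-1 if 0 else .052-r*np.cos(a)+h*np.sin(a),.054+r*np.sin(a)+h*np.cos(a)]),T)
    t=lambda uv:((np.array(uv)-[235,190])*4.706).round(0)
    print(round(a,1),t(f(-.023,.098,.006)),t(f(-.023,.072,.006)),t(f(-.031,.105,.003)))
# box
b=[ray(d,u,v,z,T) for u,v,z in ((600,261,.052),(558,262,.05))];print('start,reset',b)
t=optics.get_image('top')
for n,u,v,z in (('rock',227,247.5,.05),('start',245.5,247.75,.052),('reset',262,247.75,.05),('pad',359.8,253,.1)):print(n,ray(t,u,v,z).round(4))
E
```

```text
deck [ 0.3933 -0.0044  0.038 ]
deck [0.3959 0.1238 0.038 ]
deck [0.4762 0.1228 0.038 ]
deck [ 0.4732 -0.0073  0.038 ]
centre [0.4347 0.0587 0.038 ] [np.float64(0.1283), np.float64(0.0803), np.float64(0.1301), np.float64(0.08)]
yaw -0.021953829497878465 -0.024281684179351733
catch top front edge [ 0.41869936 -0.00331403  0.065     ] [ 0.44453945 -0.00265081  0.065     ]
hinge pin [0.40687138 0.10981666 0.054     ] [0.45468221 0.11086145 0.054     ]
0.2 [222. 220.] [361. 215.] [182. 175.]
0.3 [233. 234.] [372. 224.] [190. 189.]
0.4 [250. 248.] [388. 235.] [205. 203.]
0.5 [274. 263.] [409. 245.] [228. 218.]
0.6 [304. 278.] [433. 254.] [257. 233.]
0.7 [341. 292.] [462. 264.] [294. 247.]
0.8 [385. 306.] [495. 273.] [339. 262.]
0.9 [435. 320.] [531. 281.] [391. 276.]
1.0 [491. 332.] [571. 289.] [450. 289.]
start,reset [array([0.44417006, 0.32084717, 0.052     ]), array([0.44571859, 0.28157594, 0.05      ])]
rock [0.4458 0.3661 0.05  ]
start [0.4462 0.3202 0.052 ]
reset [0.4475 0.2798 0.05  ]
pad [0.4363 0.0421 0.1   ]
```

The lid stands at about 0.63 rad. The deck measures 130×80 mm, which fits the 132×84 mm given, and the fixture yaw is about −0.02. I'll go above the pad and start pressing along the arc.

>>> {"name": "move_arm", "arguments": {"series": [[[-1, -3.4, -0.6, 3, 0], [-1, -3.4, -0.6, 6, 0], [-1, -3.4, -0.6, 9, 0], [-1, -3.4, -0.6, 10.5, 0], [-1, -3.4, -0.7, 11.5, 0], [-1, -3.4, -0.8, 12.2, 0], [-1, -3.4, -1.1, 12.8, 0], [-1, -3.4, -1.4, 13.4, 0], [-1, -3.4, -1.7, 13.9, 0], [-1, -3.4, -2.0, 14.6, 0], [-1, -3.4, -2.2, 15.0, 0], [-1, -3.4, -2.4, 15.5, 0]]]}}

```text
time_s: 2.77
position: [0.4344, 0.0277, 0.0763]
ee_rot: [0.0, 0.001, 1.0, 0.0]
wrist_force: [0.1, -0.0, 0.4]
finger_gap: -0.0002
gripper_force: 0.1
```

>>> {"name": "move_arm", "arguments": {"series": [[[-1, 0, -0.1, 0.3, 0], [-1, 0, -0.1, 0.6, 0], [-1, 0, -0.2, 0.9, 0], [-1, 0, -0.2, 1.1, 0], [-1, 0, -0.2, 1.3, 0], [-1, 0, -0.2, 1.5, 0], [-1, 0, -0.2, 1.6, 0], [-1, 0, -0.2, 1.65, 0], [-1, 0, -0.2, 1.65, 0]]]}}

```text
time_s: 3.52
position: [0.4339, 0.0262, 0.0596]
ee_rot: [-0.0, 0.0, 1.0, 0.0]
wrist_force: [0.7, 0.5, -0.3]
finger_gap: 0.0005
gripper_force: 0.1
```

>>> {"name": "move_arm", "arguments": {"series": [[[-1, 0, 0, 0.1, 0], [-1, 0, 0, 0.2, 0], [-1, 0, 0, 0.25, 0], [-1, 0, 0, 0.25, 0]]]}}

```text
time_s: 3.85
position: [0.434, 0.0261, 0.0582]
ee_rot: [-0.0, 0.0, 1.0, -0.0]
wrist_force: [-5.0, -0.7, 9.1]
finger_gap: -0.0001
gripper_force: 4.8
```

>>> {"name": "move_arm", "arguments": {"series": [[[-1, 0, 0, 0.05, 0], [-1, 0, 0, 0.1, 0], [-1, 0, 0, 0.1, 0]]]}}

```text
time_s: 4.1
position: [0.4341, 0.0262, 0.058]
ee_rot: [-0.0, 0.0, 1.0, -0.0]
wrist_force: [-7.2, -0.2, 16.5]
finger_gap: 0.0001
gripper_force: 8.5
```

The lid is on a hard stop. I'll back off and check the latch.

>>> {"name": "move_arm", "arguments": {"series": [[[-1, 0, 0, -3, 0], [-1, 0, 0.5, -7, 0], [-1, 1, 1, -11, 0], [-1, 2.5, 2, -14, 0], [-1, 4.4, 2.4, -14, 0], [-1, 4.4, 2.4, -14, 0], [-1, 4.4, 2.4, -14, 0]]]}}

```text
time_s: 4.68
position: [0.3898, 0.0503, 0.1963]
ee_rot: [0.001, -0.0, 1.0, 0.0]
wrist_force: [0.3, -0.1, 0.3]
finger_gap: 0.0001
gripper_force: 0.0
```

```bash
python3 - <<'E'
from h import *
s,d,T=wrist();print(s['position'],s['time_s'])
c=np.array(proj(d,[.435,.055,.05],T)).astype(int);print(c)
x0,y0=max(c[0]-110,0),max(c[1]-80,0);print(x0,y0)
im=d['image'][y0:y0+150,x0:x0+200,::-1]
cv2.imwrite('pics/w2.png',cv2.resize(im,None,fx=4,fy=4,interpolation=cv2.INTER_CUBIC))
E
```

```text
[0.3897933  0.05033467 0.19633361] 4.6833
[328 275]
218 195
```

View pics/w2.png

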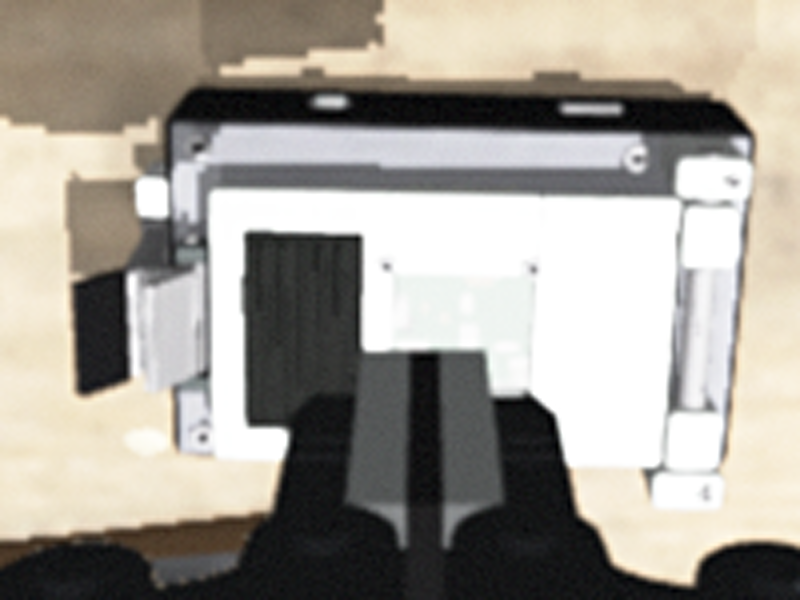

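The lid lies level with parallel edges, and the catch (150–205, 270–385) sits over the roller, so it is latched. I'll go to the box next.

>>> {"name": "move_arm", "arguments": {"series": [[[-1, -1, 28.5, 0, 0], [-1, -1, 28.5, 0, 0], [-1, -1, 28.5, 0, 0], [-1, -1, 28.5, 0, 0], [-1, -1, 28.5, 0, 0], [-1, -1, 28.5, 0, 0], [-1, -1, 28.5, 0, 0], [-1, -1, 28.5, 0, 0], [-1, -1, 28.5, 0, 0], [-1, -1, 28.5, 0, 0]]]}}

```text
time_s: 5.57
position: [0.3999, 0.3343, 0.1943]
ee_rot: [-0.001, 0.0, 1.0, -0.001]
wrist_force: [-0.6, -0.0, -0.3]
finger_gap: -0.0002
gripper_force: 0.0
```

```bash
python3 - <<'E'
from h import *
s,d,T=wrist();print(s['position'],s['ee_rot'],s['time_s']);np.save('w3T.npy',T)
c=np.array(proj(d,[.44,.325,.05],T)).astype(int)
x0,y0=max(c[0]-100,0),max(c[1]-80,0);print(x0,y0)
im=d['image'][y0:y0+150,x0:x0+200,::-1]
cv2.imwrite('pics/w3.png',cv2.resize(im,None,fx=4,fy=4,interpolation=cv2.INTER_CUBIC))
# lid check from the previous pose: pad near corners, shut vs slightly open
T2=T.copy(); T2[:3,3]+=np.array([.3898,.0503,.1963])-s['position']
for a in (0,.05,.1):
  for r in (.098,.072):
    y=.052-r*np.cos(a)+.006*np.sin(a)
    u=np.array(proj(d,[.4347-.023+.022*y,.0587+y,.054+r*np.sin(a)+.006],T2)); print(a,((u-[218,195])*4).round())
E
```

```text
[0.39988198 0.33427758 0.19429662] [-1.30894265e-03  1.56995308e-04  9.99998160e-01 -1.39346267e-03] 5.5667
213 191
0 [243. 233.]
0 [367. 236.]
0.05 [242. 241.]
0.05 [369. 241.]
0.1 [242. 248.]
0.1 [371. 247.]
```

View pics/w3.png

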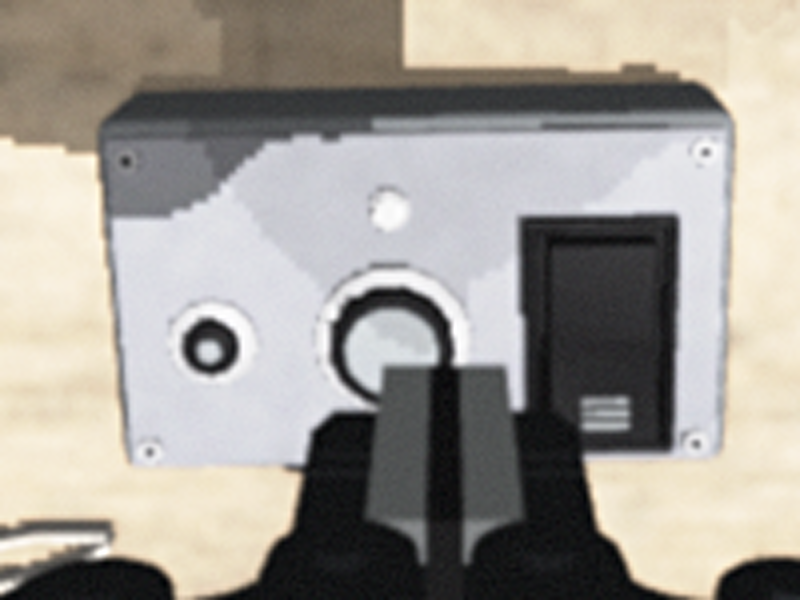

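The lid check matches a shut lid (0 rad). The box view shows the start key at (391,345), the reset key at (210,347), the rocker frame spanning x 520–680 and y 215–450, and the far-end mark at (606,412).

```bash
python3 - <<'E'
from h import *
d=optics.get_image('wrist');T=np.load('w3T.npy')
c=lambda x,y,z:ray(d,213+x/4,191+y/4,z,T).round(4)
S=c(391,345,.052);Rk=c(210,347,.05);F=(c(520,215,.046)+c(678,215,.046)+c(678,450,.046)+c(525,450,.046))/4
print(S,Rk,F,'mark',c(606,412,.057))
v=F-Rk;yaw=np.arctan2(-v[0],v[1]);print(np.hypot(*(F-Rk)[:2]),np.hypot(*(S-Rk)[:2]),yaw)
print('press',F[:2]+.018*np.array([np.cos(yaw),np.sin(yaw)]))
for p in((105,130),(733,130),(716,455),(130,462)):print(c(*p,.044))
E
```

```text
[0.4446 0.323  0.052 ] [0.4458 0.2832 0.05  ] [0.4447   0.369075 0.046   ] mark [0.4581 0.3695 0.057 ]
0.08588204483476157 0.0398180863427664 0.012808615356956852
press [0.46269852 0.36930555]
[0.3984 0.262  0.044 ]
[0.3986 0.3963 0.044 ]
[0.4748 0.3966 0.044 ]
[0.4764 0.2625 0.044 ]
```

Key spacings measure 86 and 40 mm as given. I'll press the rocker's far half at (0.461, 0.369).

>>> {"name": "move_arm", "arguments": {"series": [[[-1, -3, 1.8, 4, 0], [-1, -6.1, 3.5, 8, 0], [-1, -6.1, 3.5, 11.5, 0], [-1, -6.1, 3.5, 12.8, 0], [-1, -6.1, 3.5, 13.3, 0], [-1, -6.1, 3.5, 13.6, 0], [-1, -6.1, 3.5, 13.9, 0], [-1, -6.1, 3.5, 14.2, 0], [-1, -6.1, 3.5, 14.4, 0], [-1, -6.1, 3.5, 14.4, 0]]]}}

```text
time_s: 6.5
position: [0.4621, 0.3705, 0.0542]
ee_rot: [0.001, 0.001, 1.0, 0.001]
wrist_force: [-0.0, 0.3, -0.3]
finger_gap: -0.0003
gripper_force: 0.0
```

>>> {"name": "move_arm", "arguments": {"series": [[[-1, 0, 0, 0.1, 0], [-1, 0, 0, 0.2, 0], [-1, 0, 0, 0.3, 0], [-1, 0, 0, 0.3, 0]]]}}

```text
time_s: 6.83
position: [0.4611, 0.3704, 0.05]
ee_rot: [-0.0, 0.0, 1.0, 0.0]
wrist_force: [-2.3, -0.2, 5.2]
finger_gap: -0.0002
gripper_force: 2.8
```

>>> {"name": "move_arm", "arguments": {"series": [[[-1, 0, 0, 0.1, 0], [-1, 0, 0, 0.15, 0], [-1, 0, 0, 0.2, 0], [-1, 0, 0, 0.2, 0]]]}}

```text
time_s: 7.17
position: [0.4611, 0.3705, 0.0499]
ee_rot: [-0.0, 0.0, 1.0, 0.0]
wrist_force: [-5.3, -3.6, 16.4]
finger_gap: 0.0001
gripper_force: 8.2
```

It stopped hard at 50 mm, the expected "on" height. I'll lift and verify.

>>> {"name": "move_arm", "arguments": {"series": [[[-1, 0, 0, -4, 0], [-1, 1, -1, -8, 0], [-1, 4, -3, -12, 0], [-1, 6.8, -6, -13.5, 0], [-1, 6.8, -6, -13.5, 0], [-1, 6.8, -6, -13.5, 0]]]}}

```text
time_s: 7.67
position: [0.3922, 0.3095, 0.1847]
ee_rot: [0.001, 0.0, 1.0, 0.001]
wrist_force: [-1.1, -0.6, -0.2]
finger_gap: 0.0002
gripper_force: 0.0
```

```bash
python3 - <<'E'
from h import *
s,d,T=wrist();print(s['position'],s['time_s'])
c=np.array(proj(d,[.44,.325,.05],T)).astype(int)
x0,y0=max(c[0]-100,0),max(c[1]-80,0);print(x0,y0)
im=d['image'][y0:y0+150,x0:x0+200,::-1]
cv2.imwrite('pics/w4.png',cv2.resize(im,None,fx=4,fy=4,interpolation=cv2.INTER_CUBIC))
E
```

```text
[0.39215464 0.30945529 0.18466406] 7.6667
241 203
```

View pics/w4.png

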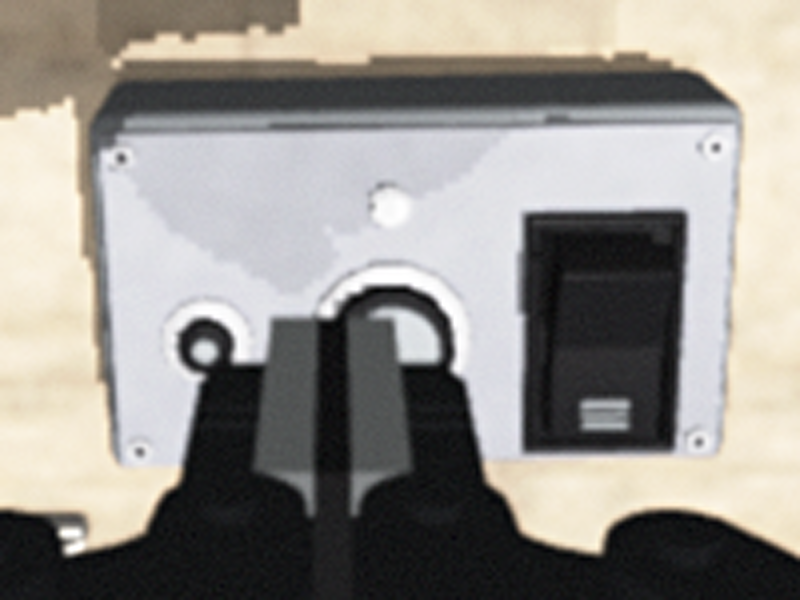

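The rocker has flipped: its near half is now raised (edge at y≈270) and its far mark has moved to (606,415). Next I'll press the start key at (0.4446, 0.323).

>>> {"name": "move_arm", "arguments": {"series": [[[-1, -3, 1, 3, 0], [-1, -5.2, 1.4, 6, 0], [-1, -5.2, 1.4, 9, 0], [-1, -5.2, 1.4, 11.5, 0], [-1, -5.2, 1.4, 12.6, 0], [-1, -5.2, 1.4, 13.0, 0], [-1, -5.2, 1.4, 13.3, 0], [-1, -5.2, 1.4, 13.6, 0], [-1, -5.2, 1.4, 13.8, 0], [-1, -5.2, 1.4, 13.9, 0], [-1, -5.2, 1.4, 13.9, 0]]]}}

```text
time_s: 8.63
position: [0.4457, 0.3247, 0.0469]
ee_rot: [0.001, 0.0, 1.0, 0.0]
wrist_force: [-7.4, -5.1, 15.7]
finger_gap: -0.0001
gripper_force: 7.7
```

The key is fully in, 5 mm down at a hard stop. I'll hold briefly and release.

>>> {"name": "move_arm", "arguments": {"series": [[[-1, 0, 0, 0, 0], [-1, 0, 0, 0, 0], [-1, 0, 0, -1, 0], [-1, 0, 0, -4, 0], [-1, 0, 0, -8, 0], [-1, 4, -2, -12, 0], [-1, 6, -4, -14, 0], [-1, 6, -4, -14, 0], [-1, 6, -4, -14, 0]]]}}

```text
time_s: 9.38
position: [0.3861, 0.2849, 0.1877]
ee_rot: [0.004, 0.0, 1.0, 0.002]
wrist_force: [0.4, 0.7, -0.1]
finger_gap: -0.0001
gripper_force: 0.0
```

```bash
python3 - <<'E'
from h import *
s,d,T=wrist('w5');print(s['position'],s['time_s'],s['wrist_force'])
t=optics.get_image('top')
a=cv2.resize(t['image'][205:305,205:405,::-1],(800,400),interpolation=cv2.INTER_CUBIC)
cv2.imwrite('pics/top5.png',a)
E
```

```text
[0.38608335 0.28486186 0.18767457] 9.3833 [ 0.43994644  0.7249418  -0.06187191]
```

View pics/w5.png

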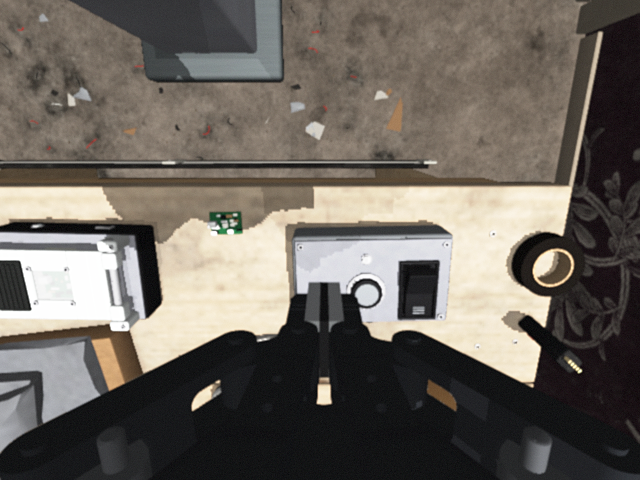

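The lid is still shut at left, the rocker at (418,290) is on, the start key at (366,292) is back up, and the loose parts I can see are undisturbed. I'm handing the job in.

```bash
python3 -c "
from station import order
print(order.sign_off())"
```

```text
the job is handed in; nothing more can be done
None
```

The job is handed in after about 9.4 s of robot time: I latched the lid, switched the power on, then pressed the start key fully in and released it, in that order, without pressing the reset key or moving any loose part I could see.

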